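Hold the shutter dial at its third click

TASK

The control unit on the desk works the shutters of two windows, and the small model window standing behind each dial shows whether its shutter is down (slats over the whole frame) or up (frame open). Run up the one shutter that is down: turn the spring-return dial in front of that model clockwise past the first two clicks to the third, and keep holding it there against its spring; the program finishes while still holding it, not letting go. Do not turn the other dial, and leave the other things on the desk where they are.

Things in the scene. Friction and masses are not known exactly. Their poses are not given: they have to be found in the camera images.
- control_unit: the control unit, fixed to the desk: a low wooden housing with a grey face plate, 200 (x) x 310 (y) x 30 mm; origin at the centre of its underside; -x is its front, +y its left. The dials' axes stand 45 mm in front of its centre (x = -45 mm), at y = +80 and -80 mm. The model windows stand behind them at y = +80 and -80 mm, between 55 and 110 mm behind the centre, their tops 92 mm above the desk
- left_knob: bar grip of the left dial (the unit's +y side), plastic, 46 mm long, 14 mm wide, 34 mm high. Origin on the dial's vertical axis, 10 mm under the bar's top, a good height to grip (62 mm above the desk, 32 mm above the face plate). A skirt of radius 25 mm lies right under the bar. x runs along the bar to its pointer end (light line), y across its width, z up. Turns with the dial; not loose
- right_knob: bar grip of the right dial (the unit's -y side), plastic, 46 mm long, 14 mm wide, 34 mm high. Origin on the dial's vertical axis, 10 mm under the bar's top, a good height to grip (62 mm above the desk, 32 mm above the face plate). A skirt of radius 25 mm lies right under the bar. x runs along the bar to its pointer end (light line), y across its width, z up. Turns with the dial; not loose
- left_dial (a joint): angle of the left dial, rad: 0 at rest, grows turning clockwise seen from above. Clicks at 0.45, 0.90 and 1.35, marked on the plate by one, two and three raised pips; stop at 1.43. A return spring (0.06 N m at rest, 0.12 at the third click; up to 0.05 more to climb over a click) takes it back to 0 from any click once let go
- right_dial (a joint): angle of the right dial, rad: 0 at rest, grows turning clockwise seen from above. Clicks at 0.45, 0.90 and 1.35, marked on the plate by one, two and three raised pips; stop at 1.43. A return spring (0.06 N m at rest, 0.12 at the third click; up to 0.05 more to climb over a click) takes it back to 0 from any click once let go
- lowered_window_centre (a point): centre of the model window whose shutter is down: a wooden frame 76 mm wide and 66 mm tall, leaning back, filled with metal slats from top to sill. It stands behind either the left or the right dial, about 120 mm from that dial's axis; that dial is the one to turn. Fixed
- raised_window_centre (a point): centre of the model window whose shutter is up: the same frame, open, with a single slat under its top bar. It stands behind the other dial. Fixed
- ink_bottle_mid (a point): square ink bottle with a round cap, 50x50x60 mm, standing beyond the left end of the unit; point at its centre, half-way up. Loose; to be left alone
- tumbler_mid (a point): clear cut-glass tumbler, 82 mm across, 94 mm high, standing beyond the right end of the unit; point at its centre, half-way up. Loose; to be left alone
- eraser_mid (a point): eraser, 20x44x12 mm, lying in front of the unit; point at its centre, half-way up. Loose; to be left alone
- card_case_mid (a point): flat metal card case, 63x96x9 mm, lying in front of the unit; point at its centre, half-way up. Loose; to be left alone
- magnifier_mid (a point): magnifying glass, 81x174x16 mm, lying to the right of the unit; point at its centre, half-way up. Loose; to be left alone

How it is judged:
By the outcome, as a careful person would: the job done as asked, in the order asked, and still so for the second after the job is handed in, while the arm keeps its last pose, push and grip.
It also fails if it takes over 32 s, if anything falls off the work surface, if the arm or the gripper's body presses on something with over 40 N, if the wrist force passes 120 N, or if a joint passes its speed limit or range.

ROBOT

A 6-joint arm with a two-finger parallel gripper is mounted at the origin on the work surface; the furniture and walls round the work are solid. World frame = base frame: x ahead of the robot, y to its left, z up, the work surface at z = 0. Lengths are in m, angles in degrees, forces in N, time in s.
With the tool pointing down it reaches from about 0.4 to 0.825 m from the base axis. Payload 7 kg.
Tool frame: the origin (TCP) lies at the very end of the fingers, on their centre line; the grasp point (between the pads) lies 19 mm behind it (r.grasp_offset is the z of the grasp point in the tool frame, in m); z points along the fingers, y is the direction in which the jaws open and shut (so a half turn about z gives the same grasp; the last joint's range is limited). The gripper opens to 88 mm and grips with 3 to 60 N. Pads are 19 mm wide; open, the fingers measure 130 mm over their backs; the gripper's body (78 mm by 193 mm) begins 47 mm behind the grasp point.
Start: joints at [93.684, 20.546, 0.682, 0, -70.136, -16.507], TCP at [0.15, 0.658, 0.227] pointing down, gripper open.
Joint ranges: [-176.03, 176.03], [-82.01, 121.73], [-58.28, 71.71], [-173.87, 95.51], [-174.79, -0.11], [-173.66, 173.66]. Speed limits (degrees/s): [136.94, 136.94, 172.46, 180, 180, 180].

INTERFACE

Orientations are given as [roll, pitch, yaw] about the fixed x, y, z axes, in that order (R = Rz(yaw) Ry(pitch) Rx(roll)).
In Python, from plant import r, capture, calibration, order gives the robot as it stands.
- The arm moves only by the tool servo_tool, never from a script. Its arguments are lists of equal length, an entry for each row: "grip": the closure, from -1 (fully open) to 1 (shut), so that 0 is half open; "translation": the shift along the tool's x, y, z in m, a list of three; "turn": the turn about the tool's z in rad. A call has 1 to 10 rows; each row is the pose to reach, as a shift and turn from the pose commanded when the call began, along the tool's axes at that moment; what a row does not reach only later rows make up. A row lasts 1/12 s, in which the tool goes at most 41.7 mm and 7.16 degrees, less where a joint would pass 70% of its speed; a pose out of reach is approached as far as the arm can. A call with a gripper value outside its range is refused whole. The fingers move at their own pace and stop on an object; "newtons" is the grip in N (left out, the last holds). Time passes only in rows, so rows that repeat a pose let the fingers close. It gives the time, the measured TCP pose, the force and the opening at its end, in the units of the state.
- r.get_state(): the state, without advancing time (a new reading comes with each control period).
- capture(name): name is "scene" or "top" or "wrist"; returns (picture, depth): 480x640x3 uint8, blue, green, red; 480x640 float32, m along the optical axis (not along the pixel's ray), 0 where there is no reading.
- calibration(name): a dict with "fx", "fy", "cx", "cy" (pixels), "view" (4x4, takes a point from world to camera coordinates). Camera axes: x right, y up, looking along -z (the intrinsics and any distortion apply to the point x, -y, -z); pixel columns grow to the right and rows downward; lengths in m; the calibration is good to about 2 mm. A picture is of the moment at which its call begins: read the wrist's pose just before it. calibration takes no time and is no camera call; for the wrist camera it gives the pose at the moment of the call.
- order.close_job(): hands the job in, once; it reports no verdict.
The state is a dict: "time_s": time; "joints": joint angles; "qd": joint speeds; "joint_torque": joint torques, N m; "tcp_pos": TCP position; "eef_rot": TCP orientation; "contact_force": force on the tool from outside, world axes, zero at the start; "moment": the same for the moment, N m; "gripper_width": finger opening in m.
Only numpy, scipy, OpenCV 4.12 (cv2) and the standard library are available. Lean on these libraries where they do the work, as an engineer would, in place of code of your own. Each camera call takes 0.05 s, during which the arm holds its last target.

## Working session

There is one attempt and no reset: what is moved stays moved. The work goes in short steps, Python scripts to look and compute and a tool call to move; the robot and the scene stay as the last step left them, time stands still between calls to the robot, and variables do not carry over. Pictures are saved under pics/ and viewed, and the job is handed in when it is done.

Besides the shell and the picture viewer there is one more tool, called after ">>>" by a JSON object that holds its "api" and its "payload", one argument or row to a line. servo_tool: Moves the arm, as the interface text tells. Its arguments: {"type":"object","properties":{"grip":{"type":"array","items":{"type":"number"}},"translation":{"type":"array","items":{"type":"array","items":{"type":"number"}}},"turn":{"type":"array","items":{"type":"number"}},"newtons":{"type":"number"}},"required":["grip","translation","turn"]}

```bash
mkdir -p pics; ls; python3 - <<'E'
from plant import r,capture,calibration
import cv2,numpy as np
print(r.get_state(), r.grasp_offset)
for n in("scene","top"):
    p,d=capture(n); cv2.imwrite(f"pics/{n}0.png",p); np.save(f"pics/{n}0.npy",d)
    c=calibration(n); print(n,c); np.savez(f"pics/{n}0cal.npz",**c)
E
```

```text
pics
{'time_s': 0.0, 'joints': array([ 9.36840991e+01,  2.05907202e+01,  6.33855207e-01, -1.96972683e-02,
       -7.01357748e+01, -1.65072860e+01]), 'qd': array([ 0.0541011 , -0.05426269, -0.09521082, -0.06982511, -0.12763665,
        0.00524561]), 'joint_torque': array([-2.75808407e-04, -5.82708907e+01,  2.93055117e+01,  6.99730933e+00,
        6.87092674e-03, -1.55447933e-04]), 'tcp_pos': array([0.14972747, 0.65768364, 0.22563271]), 'eef_rot': array([ 1.79905917e+02, -8.57138244e-03, -1.28298879e+01]), 'contact_force': array([ 0.51452866, -0.12259764,  0.32530134]), 'moment': array([-0.06056457,  0.04144628, -0.00840847]), 'gripper_width': 0.08739789060790741} -0.0188
scene {'fx': 464.5447949058855, 'fy': 464.5447949058855, 'cx': 325.64721396874523, 'cy': 241.72314562769685, 'view': array([[ 0.8447851 , -0.53507189,  0.00601733, -0.45359723],
       [ 0.23163588,  0.3758033 ,  0.89728296, -0.19711121],
       [-0.48237222, -0.75661744,  0.44141487, -0.78083146],
       [ 0.        ,  0.        ,  0.        ,  1.        ]])}
top {'fx': 618.7367708066702, 'fy': 618.7367708066702, 'cx': 325.45755388308066, 'cy': 237.75545859700617, 'view': array([[-0.02098812, -0.99977856, -0.00152892,  0.04125469],
       [ 0.98348794, -0.02092104,  0.17976035, -0.54362923],
       [-0.17975253,  0.00226915,  0.98370925, -1.14859897],
       [ 0.        ,  0.        ,  0.        ,  1.        ]])}
```

View pics/scene0.png

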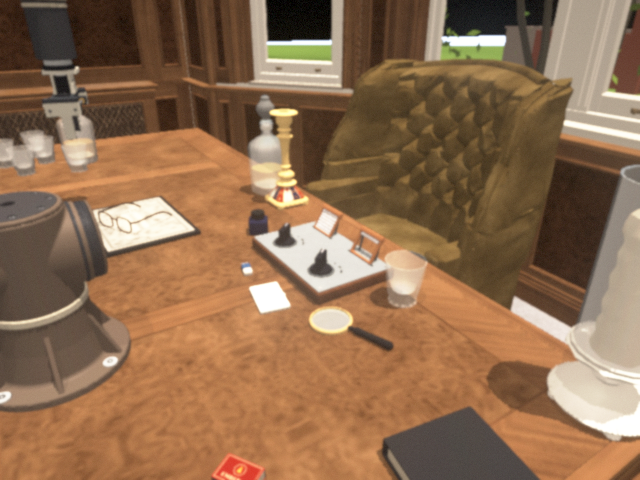

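View pics/top0.png

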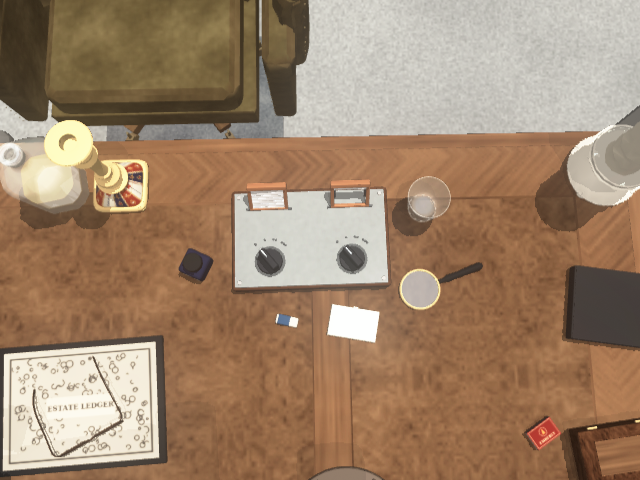

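```bash
python3 - <<'E'
import cv2
p=cv2.imread("pics/top0.png")
cv2.imwrite("pics/top0c.png",cv2.resize(p[170:300,225:400],None,fx=4.5,fy=4.5,interpolation=cv2.INTER_CUBIC))
p=cv2.imread("pics/scene0.png")
cv2.imwrite("pics/scene0c.png",cv2.resize(p[195:305,245:405],None,fx=4.9,fy=4.9,interpolation=cv2.INTER_CUBIC))
E
```

```text
(no output)
```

View pics/top0c.png

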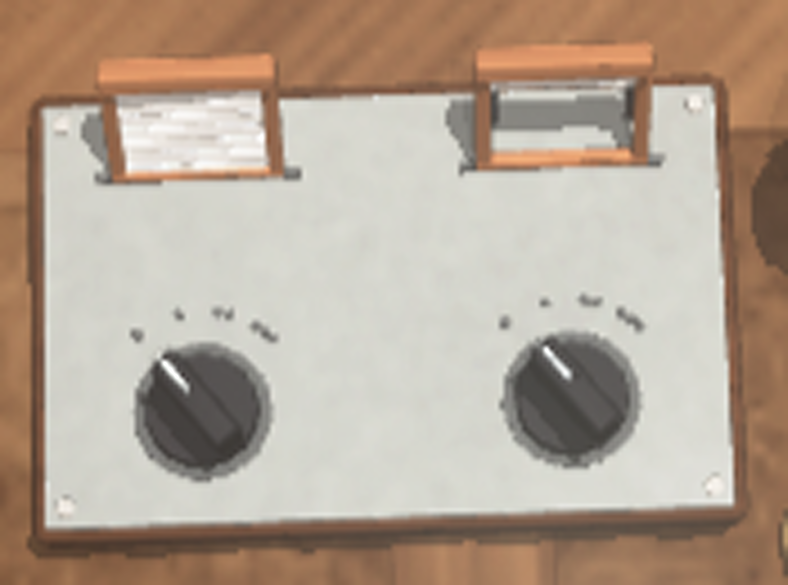

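View pics/scene0c.png

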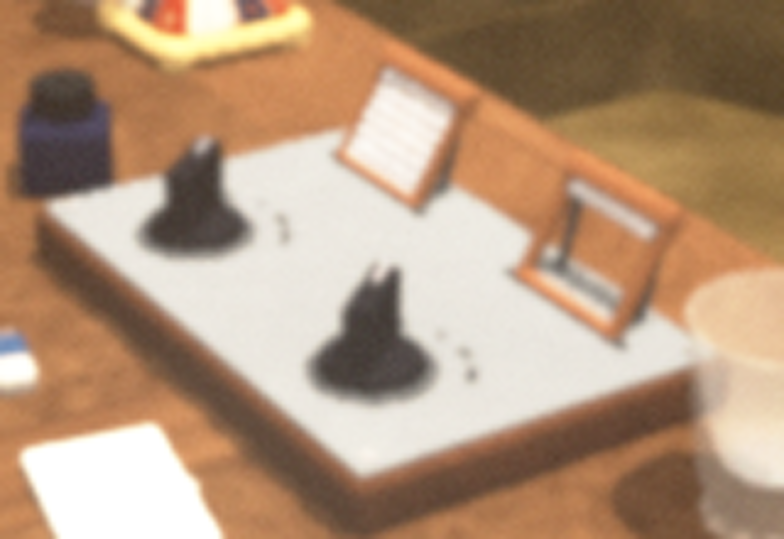

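```bash
cat >h.py <<'E'
import numpy as np
def ray(c,u,v,z):
    V=c['view'];R=V[:3,:3];t=V[:3,3]
    o=-R.T@t; d=R.T@np.array([(u-c['cx'])/c['fx'],-(v-c['cy'])/c['fy'],-1])
    return o+d*(z-o[2])/d[2]
def bydepth(c,u,v,dep):
    V=c['view'];R=V[:3,:3];t=V[:3,3]
    p=np.array([(u-c['cx'])/c['fx'],-(v-c['cy'])/c['fy'],-1])*dep
    return R.T@(p-t)
E
python3 - <<'E'
from h import *
c=dict(np.load("pics/top0cal.npz")); d=np.load("pics/top0.npy")
f=lambda x,y:(x/4.5+225,y/4.5+170)
P=[]
for n,x,y,z in [("TL",42,103,.03),("TR",717,82,.03),("BR",738,510,.03),("BL",42,530,.03),("skL",203,411,.04),("ptr",168,352,.072),("ptrbase",190,390,.072),("tail",235,440,.072)]:
    u,v=f(x,y);w=ray(c,u,v,z);P.append(w);print(n,w.round(4),bydepth(c,u,v,d[int(v),int(u)]).round(4))
P=np.array(P);C=P[:4].mean(0);ex=((P[0]+P[1])-(P[2]+P[3]));ey=P[0]+P[3]-P[1]-P[2]
print(C,np.linalg.norm(ex)/2,np.linalg.norm(ey)/2,np.degrees(np.arctan2(ex[1],ex[0])),np.degrees(np.arctan2(-ey[0],ey[1])))
for a in (np.arctan2(ex[1],ex[0]),np.arctan2(-ey[0],ey[1])):
    X=np.array([np.cos(a),np.sin(a)]);Y=np.array([-X[1],X[0]])
    print("dial",C[:2]-.045*X+.08*Y)
# bar top points by depth
pts=[]
for v in range(240,280):
  for u in range(250,292):
    w=bydepth(c,u,v,d[v,u])
    if .065<w[2]<.08: pts.append(w)
pts=np.array(pts);m=pts.mean(0);U,S,Vt=np.linalg.svd((pts-m)[:,:2]);print(len(pts),m,np.degrees(np.arctan2(Vt[0,1],Vt[0,0])),S/len(pts)**.5)
E
```

```text
TL [0.6427 0.2095 0.03  ] [0.6415 0.2088 0.0347]
TR [ 0.6459 -0.0899  0.03  ] [ 0.6467 -0.0902  0.0272]
BR [ 0.4554 -0.0917  0.03  ] [ 0.4556 -0.092   0.0274]
BL [0.4531 0.2085 0.03  ] [0.4528 0.2081 0.0326]
skL [0.5019 0.138  0.04  ] [0.4969 0.1349 0.0744]
ptr [0.5226 0.1497 0.072 ] [0.5228 0.1498 0.0709]
ptrbase [0.5063 0.1405 0.072 ] [0.5061 0.1404 0.0734]
tail [0.4847 0.1218 0.072 ] [0.4866 0.1229 0.058 ]
[0.54926534 0.05909063 0.03      ] 0.19011979848781452 0.2998384851628904 0.428131758568692 0.5248793923346897
dial [0.50366882 0.13875215]
dial [0.50353437 0.13867504]
180 [0.50350316 0.13913541 0.07378589] -140.53684131506995 [0.01335201 0.00400904]
```

The top and scene views both show the left window (crop 190,130) filled with slats and the right one (560,120) open. That makes the left dial, at about (0.5035, 0.139) with its pointer at about +38° yaw, the one to turn. I'm moving above it in two halves.

>>> {"api": "servo_tool", "payload": {
  "grip": [-1, -1, -1, -1, -1, -1, -1, -1, -1, -1],
  "translation": [
    [0.015, 0.014, 0],
    [0.038, 0.035, 0],
    [0.061, 0.057, 0],
    [0.084, 0.078, 0],
    [0.107, 0.1, 0],
    [0.13, 0.121, 0],
    [0.153, 0.142, 0],
    [0.176, 0.164, 0],
    [0.2, 0.186, 0],
    [0.23, 0.214, 0]
  ],
  "turn": [0, -0.04, -0.09, -0.14, -0.19, -0.24, -0.3, -0.35, -0.4, -0.45],
  "newtons": 40
}}

```text
time_s: 0.93
tcp_pos: [0.3269, 0.3976, 0.2263]
eef_rot: [180.0, 0.0, 13.2]
contact_force: [1.5, 0.0, -0.3]
gripper_width: 0.0878
```

>>> {"api": "servo_tool", "payload": {
  "grip": [-1, -1, -1, -1, -1, -1, -1, -1, -1, -1],
  "translation": [
    [0.013, 0.034, 0],
    [0.026, 0.068, 0],
    [0.039, 0.101, 0.005],
    [0.052, 0.133, 0.01],
    [0.065, 0.166, 0.02],
    [0.078, 0.199, 0.03],
    [0.09, 0.231, 0.04],
    [0.1, 0.258, 0.05],
    [0.109, 0.28, 0.055],
    [0.114, 0.292, 0.06]
  ],
  "turn": [-0.04, -0.08, -0.12, -0.17, -0.22, -0.27, -0.32, -0.37, -0.41, -0.437]
}}

```text
time_s: 1.77
tcp_pos: [0.5037, 0.137, 0.1656]
eef_rot: [-180.0, 0.1, 38.0]
contact_force: [0.2, 0.9, 0.8]
gripper_width: 0.0878
```

```bash
python3 - <<'E'
from plant import r,capture,calibration
import cv2,numpy as np
s=r.get_state();print(s['joints'].round(1),s['tcp_pos'].round(4),s['eef_rot'].round(2))
for n in("wrist",):
    c=calibration(n); p,d=capture(n); cv2.imwrite(f"pics/{n}1.png",p); np.save(f"pics/{n}1.npy",d)
    np.savez(f"pics/{n}1cal.npz",**c)
E
```

```text
[ 36.8   9.1 -23.4   0.  -57.6  91.2] [0.5037 0.137  0.1656] [-1.800e+02  9.000e-02  3.802e+01]
```

View pics/wrist1.png

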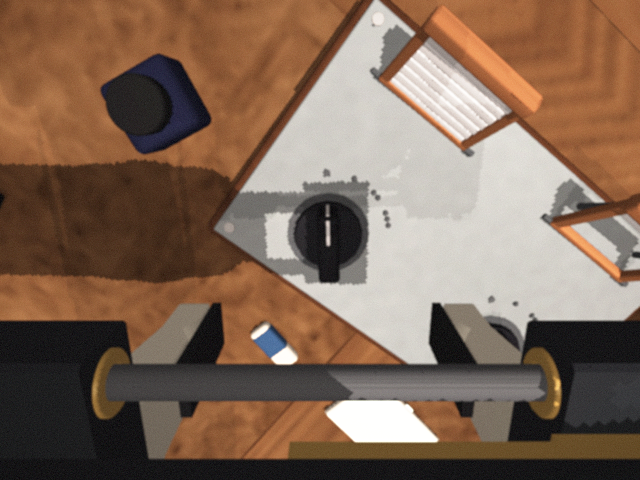

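```bash
python3 - <<'E'
from plant import r
import cv2
from h import *
s=r.get_state();print(s['tcp_pos'].round(4))
p=cv2.imread("pics/wrist1.png")
cv2.imwrite("pics/wrist1c.png",cv2.resize(p[180:300,270:390],None,fx=5,fy=5,interpolation=cv2.INTER_CUBIC))
c=dict(np.load("pics/wrist1cal.npz")); d=np.load("pics/wrist1.npy")
pts=[]
for v in range(190,300):
  for u in range(270,390):
    w=bydepth(c,u,v,d[v,u])
    if .066<w[2]<.08: pts.append(w)
pts=np.array(pts);m=pts.mean(0);q=pts[:,:2].astype(np.float32)
(cx,cy),wh,a=cv2.minAreaRect(q);U,S,Vt=np.linalg.svd(q-q.mean(0),full_matrices=False)
print(len(pts),m,(cx,cy),wh,a,np.degrees(np.arctan2(Vt[0,1],Vt[0,0])))
E
```

```text
[0.5038 0.1363 0.1647]
1470 [0.50717702 0.13690647 0.07068031] (0.5060506463050842, 0.1359717696905136) (0.046927813440561295, 0.013973395340144634) 39.297611236572266 -140.54868
```

View pics/wrist1c.png

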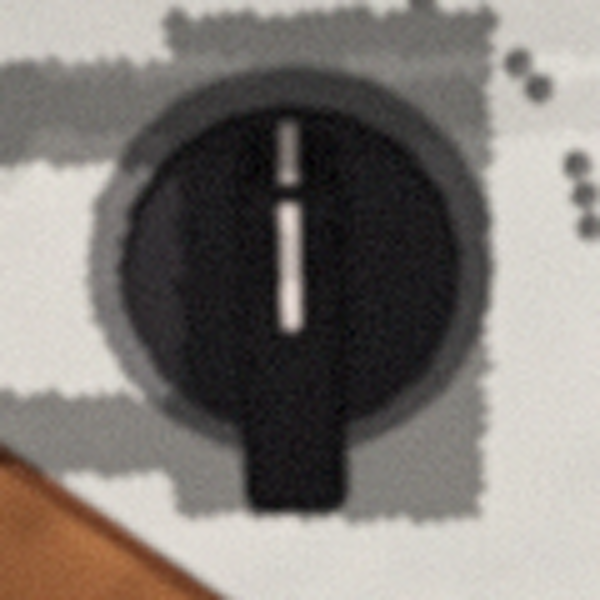

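The bar is nearly aligned with the jaws and sits about 1.5 mm toward tool +x and +y, with its yaw at about 39°. I'll correct that, go down to just above the bar and look again.

>>> {"api": "servo_tool", "payload": {
  "grip": [-1, -1, -1, -1, -1, -1, -1],
  "translation": [
    [0.0015, 0.0015, 0.015],
    [0.0015, 0.0015, 0.032],
    [0.0015, 0.0015, 0.05],
    [0.0015, 0.0015, 0.065],
    [0.0015, 0.0015, 0.07],
    [0.0015, 0.0015, 0.07],
    [0.0015, 0.0015, 0.07]
  ],
  "turn": [-0.02, -0.02, -0.02, -0.02, -0.02, -0.02, -0.02]
}}

```text
time_s: 2.4
tcp_pos: [0.5054, 0.1394, 0.0969]
eef_rot: [180.0, 0.0, 39.2]
contact_force: [-0.5, -0.3, 0.3]
gripper_width: 0.0879
```

```bash
python3 - <<'E'
from plant import r,capture,calibration
import cv2
from h import *
s=r.get_state();print(s['joints'].round(1),s['tcp_pos'].round(4),s['eef_rot'].round(2),s['contact_force'].round(1))
c=calibration("wrist"); p,d=capture("wrist"); cv2.imwrite("pics/wrist2.png",p)
pts=[]
for v in range(150,400):
  for u in range(240,420):
    w=bydepth(c,u,v,d[v,u])
    if d[v,u]>0 and .064<w[2]<.08: pts.append(w)
pts=np.array(pts);q=pts[:,:2].astype(np.float32)
print(len(q),pts.mean(0),cv2.minAreaRect(q))
for z in(.072,.0947):
  t=np.append(s['tcp_pos'][:2],[z,1]);k=c['view']@t;print(c['cx']+c['fx']*k[0]/-k[2],c['cy']-c['fy']*k[1]/-k[2])
E
```

```text
[ 36.9  13.6 -28.1   0.  -48.3  92.3] [0.5054 0.1394 0.0969] [1.7999e+02 1.0000e-02 3.9160e+01] [-0.5 -0.3  0.3]
2508 [0.50771092 0.13751372 0.07060431] ((0.5064070224761963, 0.13634225726127625), (0.0460960753262043, 0.014015750028192997), 39.566490173339844)
324.53847564166455 298.02882650094955
324.3720123420116 320.4193626396442
```

View pics/wrist2.png

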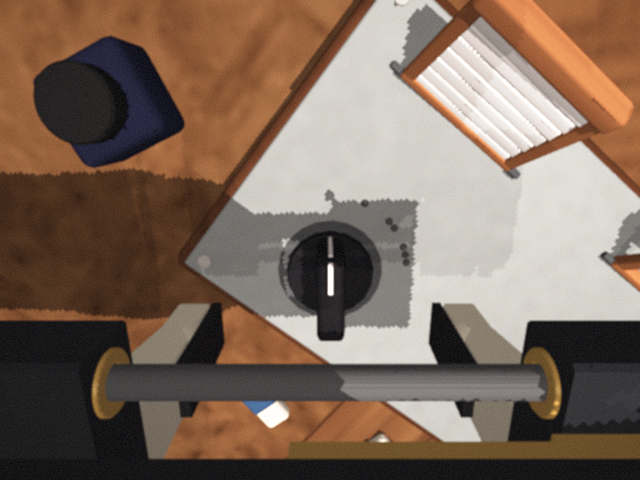

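The bar (u≈330) is about 2.5 mm to the +y side of the jaw centre (u≈325). I'll correct that, go down to grip height and close.

>>> {"api": "servo_tool", "payload": {
  "grip": [-1, -1, -1, -1, -1, -1, -1, -1],
  "translation": [
    [0, 0.0025, 0.005],
    [0, 0.0025, 0.015],
    [0, 0.0025, 0.027],
    [0, 0.0025, 0.038],
    [0, 0.0025, 0.047],
    [0, 0.0025, 0.051],
    [0, 0.0025, 0.051],
    [0, 0.0025, 0.051]
  ],
  "turn": [0, 0, 0, 0, 0, 0, 0, 0]
}}

```text
time_s: 3.12
tcp_pos: [0.5069, 0.1372, 0.0455]
eef_rot: [180.0, 0.0, 39.1]
contact_force: [0.4, 0.5, -0.1]
gripper_width: 0.088
```

```bash
python3 - <<'E'
from plant import r,capture,calibration
import cv2
s=r.get_state();print(s['tcp_pos'].round(4),s['eef_rot'].round(2),s['contact_force'].round(1))
p,d=capture("wrist"); cv2.imwrite("pics/wrist3.png",p)
E
```

```text
[0.5069 0.1372 0.0455] [1.7999e+02 2.0000e-02 3.9150e+01] [ 0.4  0.5 -0.1]
```

View pics/wrist3.png

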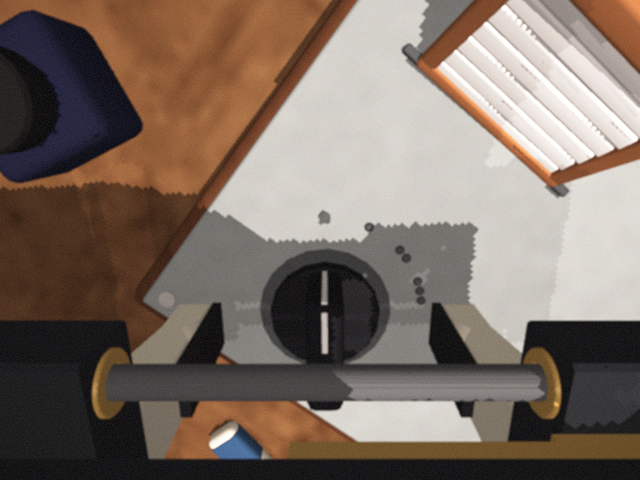

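The bar is now centred between the pads (u≈325). Closing.

>>> {"api": "servo_tool", "payload": {
  "grip": [-0.3, 0.2, 0.5, 0.7, 1, 1, 1, 1, 1, 1],
  "translation": [
    [0, 0, 0],
    [0, 0, 0],
    [0, 0, 0],
    [0, 0, 0],
    [0, 0, 0],
    [0, 0, 0],
    [0, 0, 0],
    [0, 0, 0],
    [0, 0, 0],
    [0, 0, 0]
  ],
  "turn": [0, 0, 0, 0, 0, 0, 0, 0, 0, 0],
  "newtons": 40
}}

```text
time_s: 4.0
tcp_pos: [0.5069, 0.1372, 0.0455]
eef_rot: [-180.0, 0.0, 39.1]
contact_force: [0.2, -0.5, -0.6]
gripper_width: 0.0266
```

```bash
python3 - <<'E'
from plant import r
s=r.get_state();print(s['tcp_pos'].round(4),s['eef_rot'].round(2),s['contact_force'].round(1),s['moment'].round(2),s['gripper_width'])
E
```

```text
[0.5069 0.1372 0.0455] [-180.      0.     39.14] [ 0.2 -0.5 -0.6] [-0.06 -0.02 -0.04] 0.02655100546328248
```

Still closing; I'll hold a bit longer.

>>> {"api": "servo_tool", "payload": {
  "grip": [1, 1, 1, 1, 1, 1],
  "translation": [
    [0, 0, 0],
    [0, 0, 0],
    [0, 0, 0],
    [0, 0, 0],
    [0, 0, 0],
    [0, 0, 0]
  ],
  "turn": [0, 0, 0, 0, 0, 0]
}}

```text
time_s: 4.5
tcp_pos: [0.5066, 0.1376, 0.0455]
eef_rot: [-180.0, -0.0, 39.1]
contact_force: [-3.4, 4.0, 1.5]
gripper_width: 0.0135
```

```bash
python3 - <<'E'
from plant import r
s=r.get_state();print(s['tcp_pos'].round(4),s['eef_rot'].round(2),s['contact_force'].round(1),s['moment'].round(2),s['gripper_width'])
E
```

```text
[0.5066 0.1376 0.0455] [-179.98   -0.     39.15] [-3.4  4.   1.5] [1.5  1.23 0.05] 0.013538959726215096
```

>>> {"api": "servo_tool", "payload": {
  "grip": [1, 1, 1, 1, 1, 1, 1, 1, 1, 1],
  "translation": [
    [0, -0.0005, 0],
    [0, -0.0005, 0],
    [0, -0.0005, 0],
    [0, -0.0005, 0],
    [0, -0.0005, 0],
    [0, -0.0005, 0],
    [0, -0.0005, 0],
    [0, -0.0005, 0],
    [0, -0.0005, 0],
    [0, -0.0005, 0]
  ],
  "turn": [0.04, 0.12, 0.2, 0.28, 0.36, 0.44, 0.52, 0.6, 0.67, 0.7]
}}

```text
time_s: 5.33
tcp_pos: [0.5069, 0.1366, 0.0455]
eef_rot: [179.9, -0.0, -1.2]
contact_force: [3.8, -4.3, -0.8]
gripper_width: 0.0138
```

```bash
python3 - <<'E'
from plant import r,capture
import cv2
s=r.get_state();print(s['tcp_pos'].round(4),s['eef_rot'].round(2),s['contact_force'].round(1),s['moment'].round(2),s['gripper_width'])
p,d=capture("wrist"); cv2.imwrite("pics/wrist4.png",p)
E
```

```text
[0.5069 0.1366 0.0455] [ 1.7992e+02 -1.0000e-02 -1.1900e+00] [ 3.8 -4.3 -0.8] [-1.58 -1.03  0.11] 0.013847505006321335
```

View pics/wrist4.png

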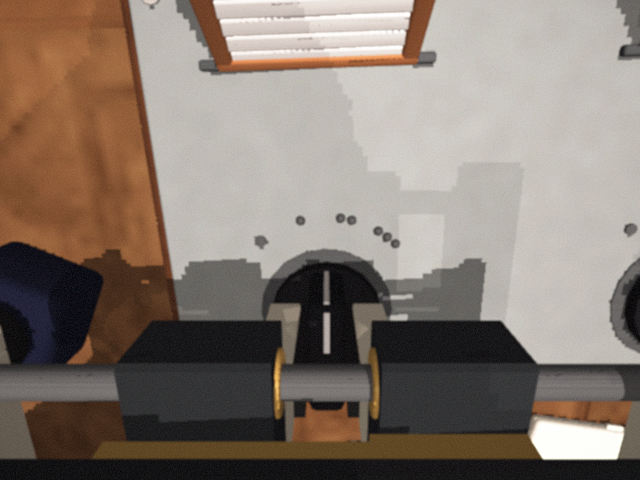

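The dial follows: the pointer is between the one- and two-pip marks, at about 0.70 rad. Continuing.

>>> {"api": "servo_tool", "payload": {
  "grip": [1, 1, 1, 1, 1, 1, 1, 1, 1, 1],
  "translation": [
    [0.0003, 0.0004, 0],
    [0.0003, 0.0004, 0],
    [0.0003, 0.0004, 0],
    [0.0003, 0.0004, 0],
    [0.0003, 0.0004, 0],
    [0.0003, 0.0004, 0],
    [0.0003, 0.0004, 0],
    [0.0003, 0.0004, 0],
    [0.0003, 0.0004, 0],
    [0.0003, 0.0004, 0]
  ],
  "turn": [0.06, 0.14, 0.22, 0.3, 0.38, 0.46, 0.54, 0.61, 0.67, 0.695]
}}

```text
time_s: 6.22
tcp_pos: [0.5065, 0.1357, 0.0455]
eef_rot: [179.9, -0.0, -41.0]
contact_force: [0.8, -6.2, 2.2]
gripper_width: 0.0138
```

>>> {"api": "servo_tool", "payload": {
  "grip": [1, 1, 1, 1],
  "translation": [
    [0, 0, 0],
    [0, 0, 0],
    [0, 0, 0],
    [0, 0, 0]
  ],
  "turn": [0, 0, 0, 0]
}}

```text
time_s: 6.55
tcp_pos: [0.5065, 0.1357, 0.0455]
eef_rot: [179.9, -0.0, -40.8]
contact_force: [-0.3, -5.4, 2.4]
gripper_width: 0.0137
```

```bash
python3 - <<'E'
from plant import r,capture,calibration
import cv2
from h import *
s=r.get_state();print(s['tcp_pos'].round(4),s['eef_rot'].round(2),s['contact_force'].round(1),s['moment'].round(2),s['gripper_width'])
c=calibration("wrist");p,d=capture("wrist"); cv2.imwrite("pics/wrist5.png",p)
np.savez("pics/wrist5cal.npz",**c)
p,d=capture("top"); cv2.imwrite("pics/top5.png",p)
E
```

```text
[0.5065 0.1357 0.0455] [ 1.7987e+02 -3.0000e-02 -4.0780e+01] [-0.3 -5.4  2.4] [-1.92 -0.23  0.15] 0.013692557825421213
```

View pics/wrist5.png

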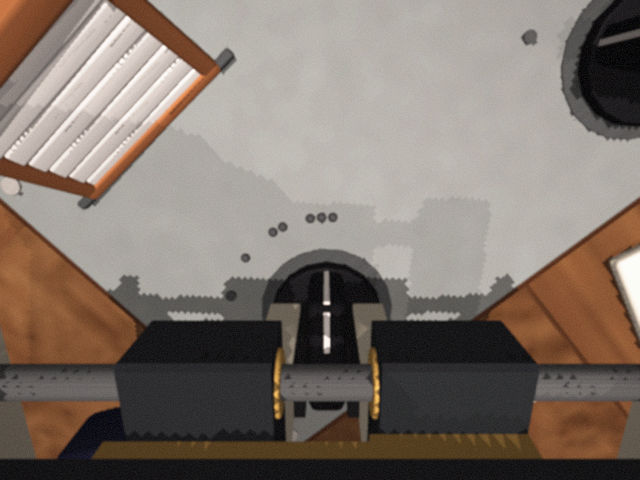

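View pics/top5.png

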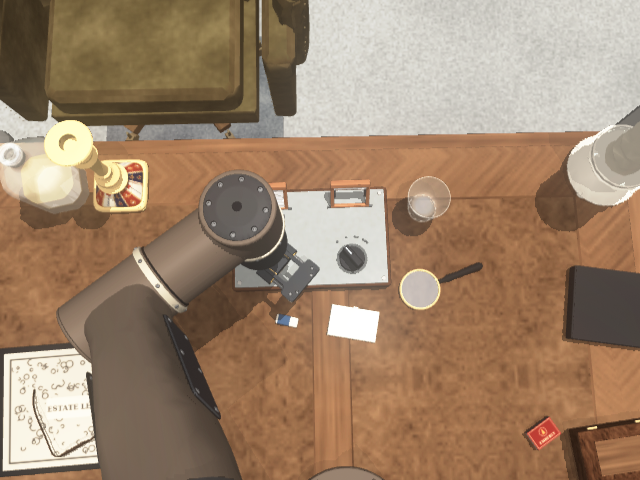

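```bash
python3 - <<'E'
from h import *
import cv2
c=dict(np.load("pics/wrist5cal.npz"))
A=lambda p,q:np.degrees(np.arctan2(*(p-q)[1::-1]))
W={}
for n,u,v,z in [("zero",231,296,.03),("1",245.5,258,.03),("2",278,229.5,.03),("3",321.5,217,.03),("skirtback",327,250,.031)]:
    W[n]=ray(c,u,v,z);
# circle fit axis: from pips, assume same radius
P=np.array([W[k][:2] for k in "123"])
from scipy.optimize import least_squares
for ax in [np.array([.5065,.1357]),np.array([.5055,.1363])]:
    print(ax,{k:(round(A(w[:2],ax),1),round(np.linalg.norm(w[:2]-ax)*1e3,1)) for k,w in W.items()})
for zt in (.072,): print("line",A(ray(c,326,312,zt),ray(c,326.5,352,zt)))
p=cv2.imread("pics/wrist5.png");cv2.imwrite("pics/wrist5c.png",cv2.resize(p[200:420,210:440],None,fx=2.7,fy=2.7,interpolation=cv2.INTER_CUBIC))
E
```

```text
[0.5065 0.1357] {'zero': (np.float64(40.6), np.float64(43.1)), '1': (np.float64(13.9), np.float64(42.8)), '2': (np.float64(-12.6), np.float64(42.8)), '3': (np.float64(-38.9), np.float64(43.2)), 'skirtback': (np.float64(-42.6), np.float64(28.7))}
[0.5055 0.1363] {'zero': (np.float64(39.1), np.float64(43.5)), '1': (np.float64(12.8), np.float64(43.6)), '2': (np.float64(-13.1), np.float64(43.9)), '3': (np.float64(-38.7), np.float64(44.4)), 'skirtback': (np.float64(-42.2), np.float64(29.9))}
line -40.177583225752585
```

View pics/wrist5c.png

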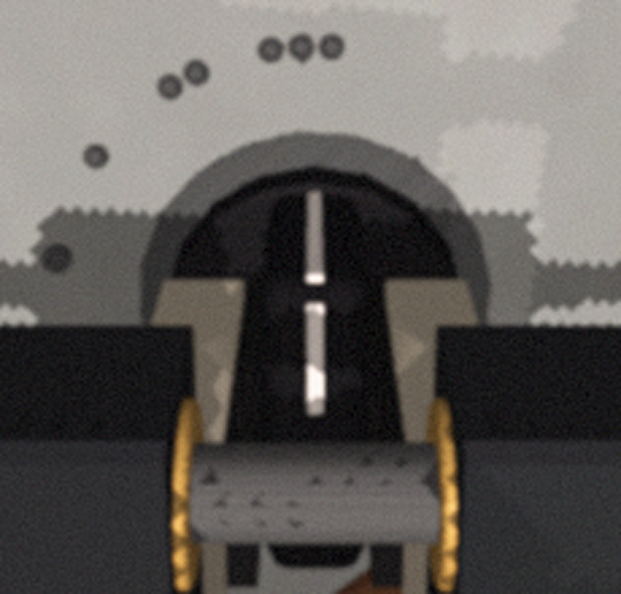

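The pointer is 1–2° past the three-pip mark, at about 1.38–1.39 rad. That is beyond the third click at 1.35 and short of the stop at 1.43. The force is steady at about 6 N, so I'm handing in while still holding.

```bash
python3 - <<'E'
from plant import r,order
s=r.get_state();print(s['time_s'],s['eef_rot'].round(2),s['contact_force'].round(1))
print(order.close_job())
E
```

```text
6.65 [ 1.7987e+02 -3.0000e-02 -4.0780e+01] [ 0.2 -5.   2. ]
the job is handed in; nothing more can be done
None
```

The left model window was the one with its shutter down. I gripped the left dial's bar with 40 N, turned it clockwise past the first two clicks to the third, and handed the job in at 6.65 s while still holding it.

**Dial angle:** the tool had turned 79.9° (1.395 rad). In the wrist picture the pointer was about 1–2° past the three-pip mark. That puts the dial at about 1.38–1.39 rad, past the third click (1.35) and short of the stop (1.43). The angle was steady, with about 6 N of side force on the tool.

**Other things on the desk:** in the last top view the right dial, eraser, card case, tumbler and magnifier looked unmoved. The arm hid the ink bottle in that view. The last wrist view showed only a corner of it, so I didn't check its position at the end; the arm felt no unexpected contact on the way.

**Disagreement:** the top and wrist cameras differed by about 4 mm on where the dial was. I used the wrist view, and the bar was centred between the pads before I closed them.

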